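# Stroke the specimen slide stage, find where it catches and lock it there

### The job

The specimen slide stage catches at one place that nobody has marked. Stroke its carriage gently through the whole travel, first to the left end stop and then to the right end stop, and feel where it catches; then bring it back to that place and press its lock button until it is fully down. Do not force the stops or the button, and leave everything else on the bench where it is.

Things in the scene. Friction and masses are not known exactly. Their poses are not given: they have to be found in the camera images.
- stage: the slide stage, fixed to the bench: grey base 100 (x) x 340 (y) x 24 mm, two steel rails, an end stop with a rubber buffer near each end (tops 42 mm above the bench). Origin under its centre; its y axis is the travel and points to the robot's left, x away from the robot. A covered track inside the base, unseen, has one notch, anywhere between 40 mm left and 40 mm right of the middle
- carriage (a joint): place (m) along stage y of the carriage, a plate 124 (x) x 70 (y) mm, top 42 mm above the bench: +0.070 meets the left buffer, -0.070 the right one; the buffers give 1 mm per 3 N. It slides with 2 to 5 N. A sprung ball under it drops into the notch: within 4 mm of its middle the carriage is drawn in and, let go, centres itself; 9 to 18 N drag it on out
- grip_block (a point): centre of the black grip block on the carriage's front (robot-side) half, on the line through its middle along stage x: 24 (x) x 18 (y) mm, with a foot 24 mm wide in y up to 46 mm above the bench; top 80 mm, this point 62 mm above the bench. It moves with the carriage
- lock_top (a point): centre of the top face of the lock button, a black round cap 20 mm across on a steel stem on the carriage's rear half, 80 mm behind the grip block (stage +x). Its top is 64 mm above the bench when up, 54 mm when fully down
- lock (a joint): how far the lock button is pressed (m): 0 up, 0.010 fully down. It goes down against about 3 N of friction and stays where it is left. Away from the notch its pin meets the track after about 1.5 mm and stops; it goes fully down only with the carriage within about 2 mm of the notch's middle
- timer: bystander: white bench timer 66 x 62 x 18 mm, lying to the right; origin under its centre
- petri: bystander: clear petri dish 63 mm across, 15 mm high, in front to the right; origin under its centre
- coverslips: bystander: small box 30 x 30 x 17 mm in front of the stage; origin under its centre
- marker: bystander: marker pen 135 mm long lying to the left; origin under its centre
- vial: bystander: capped vial 20 mm across, 54 mm high, standing behind the stage to the right; origin under its centre

How it is judged:
By the outcome, as a careful person would: the job done as asked, in the order asked, and still so for the second after the job is handed in, with the robot touching nothing.
It also fails if it takes over 72 s, if anything falls off the work surface, if the arm or the gripper's body presses on something with over 40 N, if the wrist force passes 120 N, or if a joint passes its speed limit or range.

### The arm

A 6-joint arm with a two-finger parallel gripper is mounted at the origin on a cart in front of the work surface, level with it; the furniture and walls round the work are solid. World frame = base frame: x ahead of the robot, y to its left, z up, the work surface at z = 0. Lengths are in m, angles in rad, forces in N, time in s.
With the tool pointing down it reaches from about 0.35 to 0.85 m from the base axis. Payload 8.1 kg.
Tool frame: the origin (TCP) lies at the very end of the fingers, on their centre line; the grasp point (between the pads) lies robot.tcp_to_grasp behind it (robot.tcp_to_grasp is the distance from the TCP to the grasp point, in m); z points along the fingers, y is the line along which they close (so a half turn about z gives the same grasp; the last joint's range is limited). The gripper opens to 93 mm and grips with 3 to 60 N. Pads are 15 mm wide; open, the fingers measure 128 mm over their backs; the gripper's body (75 mm by 188 mm) begins 65 mm behind the grasp point.
Start: joints at [1.119, 0.13, 1.488, -0, 1.523, -0.085], TCP at [0.215, 0.56, 0.192] pointing down, gripper open.
Joint ranges: [-2.96, 2.96], [-0.89, 2.26], [0.02, 2.5], [-1.34, 4.48], [0, 2.73], [-2.66, 2.66]. Speed limits (rad/s): [2.39, 2.39, 2.79, 3.14, 3.14, 3.14].

### API

Orientations are given as a rotation vector (axis times angle).
In Python, from plant import robot gives the robot as it stands. The module is installed in compiled form; this text tells all that it offers.
- The arm moves only by the shell command python3 -m pendant 'ROWS' [FORCE]. ROWS is JSON, a list that holds one entry, the list of rows, each a list of 5 numbers: the opening, from 0 (shut) to 1 (fully open), then the shift along the tool's x, y, z in cm, then the turn about the tool's z in degrees. In form: [[[fingers, x, y, z, roll], ...]]. A call has 1 to 8 rows; each row shifts and turns the commanded pose from where the row before left it, along the tool's axes as they then stand; what a row does not reach is not made up. A row lasts 1/10 s, in which the tool goes at most 50 mm and 8.59 degrees, less where a joint would pass 70% of its speed; a pose out of reach is approached as far as the arm can. A call is refused whole if a number of a shift passes 5 or a number of a turn 8.59, either way. A call with a gripper value outside its range is refused whole. The fingers move at their own pace and stop on an object; FORCE is the grip in N (left out, the last holds). Time passes only in rows, so rows that do not move let the fingers close. It gives the time, the measured TCP pose, the force, the opening and the grip force at its end, in the units of the state.
- robot.read_state(): the state, without advancing time (a new reading comes with each control period).
- robot.read_camera(name): name is "side" or "top"; returns a dict with "img" (400x640x3 uint8, blue, green, red), "K" (3x3 intrinsics, pixels), "pose" (4x4, takes a point from camera to world coordinates). Camera axes: x right, y up, looking along -z (the intrinsics and any distortion apply to the point x, -y, -z); pixel columns grow to the right and rows downward; lengths in m; the calibration is good to about 2 mm. A picture is of the moment at which its call begins. There is no depth.
- robot.close_job(): hands the job in; it is judged then, once.
The state is a dict: "t": time; "q": joint angles; "dq": joint speeds; "joint_torque": joint torques, N m; "tool_pos": TCP position; "orientation": TCP orientation; "force": force on the tool from outside, world axes, zero at the start; "wrist_torque": the same for the moment, N m; "opening": finger opening in m; "gripper_force": force on a finger pad.
Only numpy, scipy, OpenCV 4.12 (cv2) and the standard library are available. Lean on these libraries where they do the work, as an engineer would, in place of code of your own. Each camera call takes 0.05 s, during which the arm holds its last target. There are 200 camera calls.

## Working session

There is one attempt and no reset: what is moved stays moved. The work goes in short steps, Python scripts to look and compute and a shell command to move; the robot and the scene stay as the last step left them, time stands still between calls to the robot, and variables do not carry over. Pictures are saved under pics/ and viewed, at most 10 in all, crops included, and the job is handed in when it is done.

```bash
mkdir -p pics; python3 - <<'E'
from plant import robot
import cv2
s=robot.read_state()
print({k:s[k] for k in('t','tool_pos','orientation','force','opening')},robot.tcp_to_grasp)
for n in('top','side'):
    c=robot.read_camera(n);cv2.imwrite(f'pics/{n}0.png',c['img']);print(n,c['K'],c['pose'],[k for k in c])
E
```

```text
{'t': 0.0, 'tool_pos': array([0.21484284, 0.55955055, 0.1905951 ]), 'orientation': array([-5.72753909e-01, -3.08838802e+00,  2.74416918e-03]), 'force': array([0.74680324, 0.03953251, 0.5332222 ]), 'opening': 0.09319736993811585} 0.0188
top [[424.02395441   0.         313.64367956]
 [  0.         424.02395441 195.85446613]
 [  0.           0.           1.        ]] [[-1.05590217e-01  9.74298603e-01 -1.98979745e-01  2.39619150e-01]
 [-9.94409714e-01 -1.03422280e-01  2.12873648e-02  2.06985442e-02]
 [ 1.61310860e-04  2.00115129e-01  9.79772376e-01  1.36006967e+00]
 [ 0.00000000e+00  0.00000000e+00  0.00000000e+00  1.00000000e+00]] ['img', 'K', 'pose']
side [[441.9044655    0.         319.66504803]
 [  0.         441.9044655  200.73306479]
 [  0.           0.           1.        ]] [[-0.99983628 -0.01359267  0.01194335  0.52948131]
 [ 0.01709025 -0.49259073  0.87009327  1.00591714]
 [-0.00594371  0.87015494  0.49274239  0.65078167]
 [ 0.          0.          0.          1.        ]] ['img', 'K', 'pose']
```

View pics/top0.png

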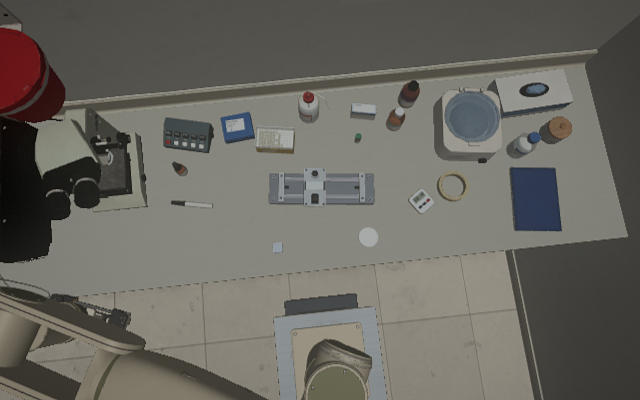

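View pics/side0.png

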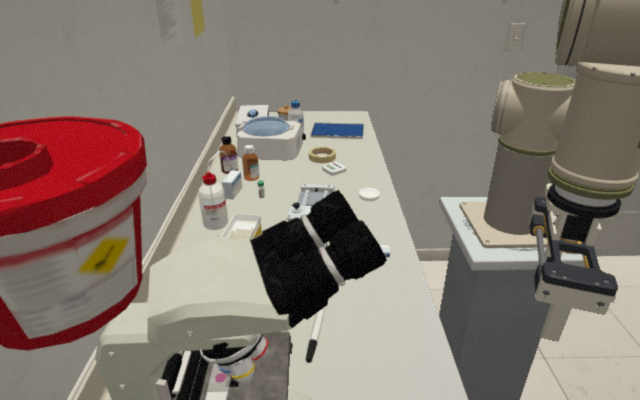

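The top view shows the stage at about (270–375, 170–205), with the lock cap near (315,173) and the grip block near (315,198). In the side view the microscope mostly hides the stage. I'll measure from the top view.

```bash
cat > h.py <<'E'
from plant import robot
import cv2, numpy as np
def ray(c,u,v,z):
    d=c['pose'][:3,:3]@np.array([(u-c['K'][0,2])/c['K'][0,0],-(v-c['K'][1,2])/c['K'][1,1],-1.])
    o=c['pose'][:3,3]; return o+d*(z-o[2])/d[2]
def blobs(c,x0,y0,x1,y1,thr,amin=15):
    g=c['img'][y0:y1,x0:x1].max(2); m=(g<thr).astype(np.uint8)
    n,l,s,ce=cv2.connectedComponentsWithStats(m)
    return [(s[i].tolist(),ce[i]+[x0,y0]) for i in range(1,n) if s[i][4]>=amin]
E
python3 - <<'E'
from h import *
c=robot.read_camera('top'); im=c['img']
cr=im[160:215,255:390]
cv2.imwrite('pics/crop0.png',cv2.resize(cr,None,fx=5.9,fy=5.9,interpolation=cv2.INTER_CUBIC))
for b in blobs(c,300,165,330,210,60,6): print(b, ray(c,*b[1],.064).round(4), ray(c,*b[1],.08).round(4))
g=cr.max(2); m=(g<165).astype(np.uint8)
ct=max(cv2.findContours(m,0,2)[0],key=cv2.contourArea)
r=cv2.minAreaRect(ct);print(r)
for p in cv2.boxPoints(r): print(p+[255,160], ray(c,*(p+[255,160]),.024).round(4))
E
```

```text
([13, 6, 5, 5, 22], array([314.72727273, 173.04545455])) [ 0.5755 -0.0186  0.064 ] [ 0.5714 -0.0181  0.08  ]
([12, 29, 6, 9, 43], array([314.3255814 , 198.09302326])) [ 0.4955 -0.0088  0.064 ] [ 0.4924 -0.0085  0.08  ]
((67.0, 27.0), (54.0, 134.0), 90.0)
[255. 160.] [0.6503 0.1699 0.024 ]
[389. 160.] [ 0.604  -0.2662  0.024 ]
[389. 214.] [ 0.4269 -0.241   0.024 ]
[255. 214.] [0.472  0.1838 0.024 ]
```

View pics/crop0.png

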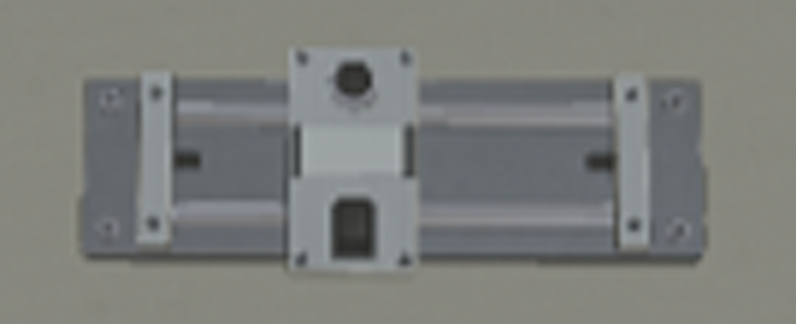

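The crop shows the lock cap at about (314.7,173) and the block at about (314.3,198). They come out 80 mm apart, as they should, with the stage yawed about −6.5° and the carriage about 20 mm left of the middle. I'll move above the block now.

```bash
python3 -m pendant '[[[1,0,0,0,-7.25],[1,0,0,0,-7.25],[1,-2.45,-3.8,0,0],[1,-2.45,-3.8,0,0],[1,-2.45,-3.8,0,0],[1,-2.45,-3.8,0,0],[1,-2.45,-3.8,0,0],[1,-2.45,-3.8,0,0]]]' 15
python3 -m pendant '[[[0.6,-2.45,-3.8,0,0],[0.6,-2.45,-3.8,0,0],[0.6,-2.45,-3.8,0,0],[0.6,-2.45,-3.8,0,0],[0.6,-2.45,-3.8,0,0],[0.6,-2.45,-3.8,0,0],[0.6,0,0,0,0],[0.6,0,0,0,0]]]'
```

```text
t: 0.95
tool_pos: [0.3356, 0.3152, 0.1914]
orientation: [0.178, 3.137, -0.0]
force: [0.9, 0.2, -0.3]
opening: 0.0928
gripper_force: 0.0
t: 1.75
tool_pos: [0.4554, 0.0729, 0.1913]
orientation: [-0.183, -3.135, -0.0]
force: [-0.0, 0.3, 0.2]
opening: 0.0556
gripper_force: 0.0
```

```bash
python3 -m pendant '[[[0.6,-1.65,-2.58,0,0],[0.6,-1.65,-2.58,0,0],[0.6,-1.65,-2.58,0,0],[0.6,0,0,4,0],[0.6,0,0,3.9,0],[0.6,0,0,0,0],[0.6,0,0,0,0],[0.6,0,0,0,0]]]'
python3 - <<'E'
from h import *
c=robot.read_camera('top')
cv2.imwrite('pics/a1.png',cv2.resize(c['img'][130:250,240:400],None,fx=5,fy=5,interpolation=cv2.INTER_CUBIC))
c=robot.read_camera('side')
cv2.imwrite('pics/a1s.png',cv2.resize(c['img'][130:250,240:400],None,fx=5,fy=5,interpolation=cv2.INTER_CUBIC))
E
```

```text
t: 2.55
tool_pos: [0.4973, -0.0081, 0.1151]
orientation: [0.176, 3.134, -0.0]
force: [0.6, 0.8, 0.6]
opening: 0.0555
gripper_force: 0.0
```

View pics/a1s.png

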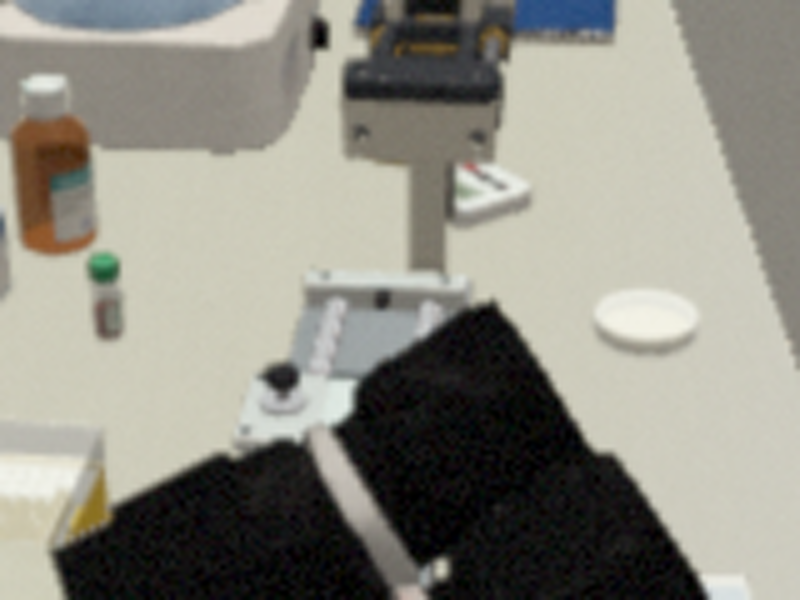

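The side view shows the lock cap at about (296,205) and the fingers above the front half. The microscope hides the block. I'll go down and grip.

```bash
python3 - <<'E'
from h import *
c=robot.read_camera('side'); a=ray(c,296,204.4,.064); print(a)
E
python3 -m pendant '[[[0.6,0,0,2.5,0],[0.6,0,0,2.5,0],[0.6,0,0,1.2,0],[0.6,0,0,0,0],[0.6,0,0,0,0]]]'
python3 -m pendant '[[[0.1,0,0,0,0],[0.1,0,0,0,0],[0.1,0,0,0,0],[0.1,0,0,0,0],[0.1,0,0,0,0],[0.1,0,0,0,0],[0.1,0,0,0,0],[0.1,0,0,0,0]]]' 20
```

```text
[ 0.57846907 -0.01219308  0.064     ]
t: 3.2
tool_pos: [0.4965, -0.0089, 0.0517]
orientation: [0.178, 3.136, -0.0]
force: [-0.0, -1.2, -0.4]
opening: 0.0556
gripper_force: 0.0
t: 4.0
tool_pos: [0.496, -0.0089, 0.0508]
orientation: [0.178, 3.136, -0.0]
force: [-0.3, -0.7, 1.6]
opening: 0.0174
gripper_force: 20.0
```

```bash
(
python3 -m pendant '[[[0.1,0,0.2,0,0]]]'
python3 -m pendant '[[[0.1,0,0.2,0,0]]]'
python3 -m pendant '[[[0.1,0,0.2,0,0]]]'
python3 -m pendant '[[[0.1,0,0.2,0,0]]]'
python3 -m pendant '[[[0.1,0,0.2,0,0]]]'
python3 -m pendant '[[[0.1,0,0.2,0,0]]]'
python3 -m pendant '[[[0.1,0,0.2,0,0]]]'
python3 -m pendant '[[[0.1,0,0.2,0,0]]]'
python3 -m pendant '[[[0.1,0,0.2,0,0]]]'
python3 -m pendant '[[[0.1,0,0.2,0,0]]]'
python3 -m pendant '[[[0.1,0,0.2,0,0]]]'
python3 -m pendant '[[[0.1,0,0.2,0,0]]]'
python3 -m pendant '[[[0.1,0,0.2,0,0]]]'
python3 -m pendant '[[[0.1,0,0.2,0,0]]]'
python3 -m pendant '[[[0.1,0,0.2,0,0]]]'
python3 -m pendant '[[[0.1,0,0.2,0,0]]]'
python3 -m pendant '[[[0.1,0,0.2,0,0]]]'
python3 -m pendant '[[[0.1,0,0.2,0,0]]]'
python3 -m pendant '[[[0.1,0,0.2,0,0]]]'
python3 -m pendant '[[[0.1,0,0.2,0,0]]]'
) | grep -E 'tool_pos|force: \[' | paste - -
```

```text
tool_pos: [0.4961, -0.0082, 0.0508]	force: [-1.5, -8.6, 2.6]
tool_pos: [0.4963, -0.0067, 0.0508]	force: [-1.1, -8.3, 1.9]
tool_pos: [0.4965, -0.0047, 0.0508]	force: [-1.2, -9.1, 2.6]
tool_pos: [0.4967, -0.0028, 0.0508]	force: [-1.8, -8.7, 3.3]
tool_pos: [0.4969, -0.0008, 0.0508]	force: [-1.5, -8.8, 3.3]
tool_pos: [0.4971, 0.0012, 0.0508]	force: [-1.8, -8.5, 2.5]
tool_pos: [0.4973, 0.0032, 0.0508]	force: [-1.8, -7.1, 4.0]
tool_pos: [0.4977, 0.0058, 0.0508]	force: [-1.8, -1.5, 3.9]
tool_pos: [0.498, 0.0088, 0.0508]	force: [-1.1, -0.7, 2.1]
tool_pos: [0.4982, 0.0111, 0.0508]	force: [-0.7, -2.3, 3.9]
tool_pos: [0.4983, 0.0122, 0.0507]	force: [-2.5, -9.4, 3.7]
tool_pos: [0.4985, 0.013, 0.0508]	force: [-3.2, -15.0, 4.8]
tool_pos: [0.4985, 0.0139, 0.0507]	force: [-4.1, -16.9, 4.7]
tool_pos: [0.4988, 0.0166, 0.0508]	force: [-2.1, -10.0, 3.8]
tool_pos: [0.4991, 0.0193, 0.0508]	force: [-3.4, -9.3, 4.3]
tool_pos: [0.4994, 0.0215, 0.0507]	force: [-2.9, -8.8, 4.5]
tool_pos: [0.4996, 0.0236, 0.0508]	force: [-2.6, -8.8, 3.9]
tool_pos: [0.4998, 0.0256, 0.0508]	force: [-3.0, -8.8, 4.0]
tool_pos: [0.5001, 0.0276, 0.0508]	force: [-2.7, -8.7, 4.8]
tool_pos: [0.5003, 0.0296, 0.0507]	force: [-2.6, -9.7, 5.2]
```

```bash
(
python3 -m pendant '[[[0.1,0,0.2,0,0]]]'
python3 -m pendant '[[[0.1,0,0.2,0,0]]]'
python3 -m pendant '[[[0.1,0,0.2,0,0]]]'
python3 -m pendant '[[[0.1,0,0.15,0,0]]]'
python3 -m pendant '[[[0.1,0,0.15,0,0]]]'
) | grep -E 'tool_pos|force: \[' | paste - -
```

```text
tool_pos: [0.5005, 0.0316, 0.0508]	force: [-2.1, -9.1, 4.3]
tool_pos: [0.5007, 0.0336, 0.0508]	force: [-2.8, -9.4, 3.7]
tool_pos: [0.501, 0.0355, 0.0508]	force: [-3.3, -8.6, 4.3]
tool_pos: [0.5011, 0.0371, 0.0508]	force: [-2.5, -8.0, 5.3]
tool_pos: [0.5013, 0.0386, 0.0508]	force: [-3.5, -8.3, 5.4]
```

```bash
(
python3 -m pendant '[[[0.1,0,0.1,0,0]]]'
python3 -m pendant '[[[0.1,0,0.1,0,0]]]'
python3 -m pendant '[[[0.1,0,0.1,0,0]]]'
python3 -m pendant '[[[0.1,0,0.1,0,0]]]'
) | grep -E 'tool_pos|force: \[' | paste - -
```

```text
tool_pos: [0.5014, 0.0397, 0.0508]	force: [-3.0, -8.1, 4.4]
tool_pos: [0.5015, 0.0406, 0.0507]	force: [-3.1, -8.4, 5.2]
tool_pos: [0.5016, 0.0414, 0.0507]	force: [-3.4, -9.9, 4.8]
tool_pos: [0.5017, 0.042, 0.0508]	force: [-3.6, -11.7, 4.7]
```

```bash
(
python3 -m pendant '[[[0.1,0,0.1,0,0]]]'
python3 -m pendant '[[[0.1,0,0.05,0,0]]]'
python3 -m pendant '[[[0.1,0,0,0,0]]]'
) | grep -E 'tool_pos|force: \[' | paste - -
```

```text
tool_pos: [0.5017, 0.0427, 0.0507]	force: [-3.3, -12.8, 5.2]
tool_pos: [0.5017, 0.043, 0.0507]	force: [-3.4, -14.2, 5.3]
tool_pos: [0.5018, 0.043, 0.0507]	force: [-3.0, -13.0, 5.5]
```

```bash
(
python3 -m pendant '[[[0.1,0,-0.2,0,0],[0.1,0,-0.3,0,0],[0.1,0,-0.3,0,0],[0.1,0,-0.3,0,0],[0.1,0,-0.3,0,0],[0.1,0,-0.3,0,0],[0.1,0,-0.3,0,0]]]'
python3 -m pendant '[[[0.1,0,-0.2,0,0]]]'
python3 -m pendant '[[[0.1,0,-0.2,0,0]]]'
python3 -m pendant '[[[0.1,0,-0.2,0,0]]]'
python3 -m pendant '[[[0.1,0,-0.2,0,0]]]'
python3 -m pendant '[[[0.1,0,-0.2,0,0]]]'
python3 -m pendant '[[[0.1,0,-0.2,0,0]]]'
python3 -m pendant '[[[0.1,0,-0.2,0,0]]]'
python3 -m pendant '[[[0.1,0,-0.2,0,0]]]'
python3 -m pendant '[[[0.1,0,-0.2,0,0]]]'
python3 -m pendant '[[[0.1,0,-0.2,0,0]]]'
python3 -m pendant '[[[0.1,0,-0.2,0,0]]]'
python3 -m pendant '[[[0.1,0,-0.2,0,0]]]'
) | grep -E 'tool_pos|force: \[' | paste - -
```

```text
tool_pos: [0.5001, 0.0277, 0.0508]	force: [-0.0, 9.3, 3.4]
tool_pos: [0.4998, 0.0256, 0.0508]	force: [0.3, 8.7, 2.9]
tool_pos: [0.4996, 0.0237, 0.0508]	force: [0.3, 9.3, 3.0]
tool_pos: [0.4994, 0.0217, 0.0508]	force: [-0.3, 8.5, 3.2]
tool_pos: [0.4992, 0.0198, 0.0508]	force: [-0.1, 10.0, 2.8]
tool_pos: [0.499, 0.0177, 0.0508]	force: [1.3, 8.7, 3.5]
tool_pos: [0.4987, 0.0152, 0.0508]	force: [0.6, 1.5, 3.5]
tool_pos: [0.4984, 0.0122, 0.0507]	force: [-0.7, 1.5, 3.8]
tool_pos: [0.4981, 0.0097, 0.0507]	force: [-2.2, 2.6, 4.0]
tool_pos: [0.498, 0.0085, 0.0508]	force: [-0.2, 9.7, 2.8]
tool_pos: [0.4979, 0.0077, 0.0508]	force: [0.8, 19.1, 3.9]
tool_pos: [0.4978, 0.0067, 0.0508]	force: [1.0, 16.9, 3.8]
tool_pos: [0.4975, 0.004, 0.0508]	force: [0.7, 9.7, 3.7]
```

```bash
(
python3 -m pendant '[[[0.1,0,-0.3,0,0],[0.1,0,-0.3,0,0],[0.1,0,-0.3,0,0],[0.1,0,-0.3,0,0],[0.1,0,-0.3,0,0],[0.1,0,-0.3,0,0],[0.1,0,-0.3,0,0],[0.1,0,-0.3,0,0]]]'
python3 -m pendant '[[[0.1,0,-0.3,0,0],[0.1,0,-0.3,0,0],[0.1,0,-0.3,0,0],[0.1,0,-0.3,0,0],[0.1,0,-0.3,0,0],[0.1,0,-0.3,0,0],[0.1,0,-0.3,0,0],[0.1,0,-0.3,0,0]]]'
python3 -m pendant '[[[0.1,0,-0.3,0,0],[0.1,0,-0.3,0,0],[0.1,0,-0.3,0,0],[0.1,0,-0.3,0,0],[0.1,0,-0.3,0,0],[0.1,0,-0.3,0,0],[0.1,0,-0.3,0,0],[0.1,0,-0.3,0,0]]]'
python3 -m pendant '[[[0.1,0,-0.3,0,0],[0.1,0,-0.3,0,0],[0.1,0,-0.3,0,0],[0.1,0,-0.3,0,0],[0.1,0,-0.3,0,0],[0.1,0,-0.2,0,0],[0.1,0,-0.2,0,0]]]'
) | grep -E 'tool_pos|force: \[' | paste - -
```

```text
tool_pos: [0.4947, -0.0208, 0.0508]	force: [0.7, 9.1, 4.2]
tool_pos: [0.4921, -0.0447, 0.0508]	force: [0.5, 9.9, 3.9]
tool_pos: [0.4894, -0.0686, 0.0507]	force: [1.6, 9.5, 2.9]
tool_pos: [0.4873, -0.0875, 0.0508]	force: [1.6, 8.3, 3.1]
```

```bash
(
python3 -m pendant '[[[0.1,0,-0.2,0,0],[0.1,0,-0.2,0,0],[0.1,0,-0.2,0,0],[0.1,0,-0.1,0,0]]]'
python3 -m pendant '[[[0.1,0,-0.1,0,0]]]'
python3 -m pendant '[[[0.1,0,-0.1,0,0]]]'
python3 -m pendant '[[[0.1,0,-0.1,0,0]]]'
) | grep -E 'tool_pos|force: \[' | paste - -
```

```text
tool_pos: [0.4865, -0.0946, 0.0508]	force: [2.9, 7.5, 3.2]
tool_pos: [0.4864, -0.0956, 0.0508]	force: [1.7, 9.6, 3.2]
tool_pos: [0.4863, -0.0966, 0.0508]	force: [2.0, 8.1, 3.4]
tool_pos: [0.4862, -0.0975, 0.0508]	force: [0.9, 8.1, 3.4]
```

```bash
(
python3 -m pendant '[[[0.1,0,-0.1,0,0]]]'
python3 -m pendant '[[[0.1,0,-0.1,0,0]]]'
python3 -m pendant '[[[0.1,0,-0.1,0,0]]]'
) | grep -E 'tool_pos|force: \[' | paste - -
```

```text
tool_pos: [0.4861, -0.0985, 0.0508]	force: [2.6, 7.6, 2.4]
tool_pos: [0.486, -0.0994, 0.0508]	force: [2.2, 9.3, 4.5]
tool_pos: [0.4859, -0.1, 0.0508]	force: [2.4, 11.4, 4.0]
```

```bash
(
python3 -m pendant '[[[0.1,0,-0.1,0,0]]]'
python3 -m pendant '[[[0.1,0,-0.05,0,0],[0.1,0,0,0,0]]]'
) | grep -E 'tool_pos|force: \[' | paste - -
```

```text
tool_pos: [0.4858, -0.1006, 0.0507]	force: [3.7, 14.6, 4.4]
tool_pos: [0.4858, -0.101, 0.0507]	force: [2.6, 12.9, 3.5]
```

```bash
(
python3 -m pendant '[[[0.1,0,0.2,0,0],[0.1,0,0.3,0,0],[0.1,0,0.3,0,0],[0.1,0,0.3,0,0],[0.1,0,0.3,0,0],[0.1,0,0.3,0,0],[0.1,0,0.3,0,0],[0.1,0,0.3,0,0]]]'
python3 -m pendant '[[[0.1,0,0.3,0,0],[0.1,0,0.3,0,0],[0.1,0,0.3,0,0],[0.1,0,0.3,0,0],[0.1,0,0.3,0,0],[0.1,0,0.3,0,0],[0.1,0,0.3,0,0],[0.1,0,0.3,0,0]]]'
python3 -m pendant '[[[0.1,0,0.3,0,0],[0.1,0,0.3,0,0],[0.1,0,0.3,0,0],[0.1,0,0.3,0,0],[0.1,0,0.3,0,0],[0.1,0,0.3,0,0],[0.1,0,0.3,0,0],[0.1,0,0.3,0,0]]]'
python3 -m pendant '[[[0.1,0,0.3,0,0],[0.1,0,0.3,0,0],[0.1,0,0.3,0,0],[0.1,0,0.3,0,0],[0.1,0,0.3,0,0],[0.1,0,0.3,0,0],[0.1,0,0.3,0,0],[0.1,0,0.3,0,0]]]'
python3 -m pendant '[[[0.1,0,0.3,0,0],[0.1,0,0.2,0,0],[0.1,0,0.2,0,0],[0.1,0,0.2,0,0]]]'
) | grep -E 'tool_pos|force: \[' | paste - -
```

```text
tool_pos: [0.4879, -0.0828, 0.0508]	force: [-0.0, -10.0, 1.3]
tool_pos: [0.4905, -0.0589, 0.0508]	force: [-0.1, -9.6, 2.7]
tool_pos: [0.4931, -0.035, 0.0508]	force: [-1.4, -9.4, 3.6]
tool_pos: [0.4958, -0.0112, 0.0508]	force: [-0.8, -9.9, 3.7]
tool_pos: [0.4968, -0.0022, 0.0508]	force: [-1.8, -8.7, 4.1]
```

```bash
(
python3 -m pendant '[[[0.1,0,0.2,0,0],[0.1,0,0.2,0,0]]]'
python3 -m pendant '[[[0.1,0,0.2,0,0]]]'
python3 -m pendant '[[[0.1,0,0.2,0,0]]]'
python3 -m pendant '[[[0.1,0,0.15,0,0]]]'
python3 -m pendant '[[[0.1,0,0.15,0,0],[0.1,0,0,0,0],[0.1,0,0,0,0]]]'
) | grep -E 'tool_pos|force: \[' | paste - -
```

```text
tool_pos: [0.4972, 0.0018, 0.0507]	force: [-1.0, -8.7, 3.9]
tool_pos: [0.4974, 0.0039, 0.0508]	force: [-2.3, -6.3, 4.0]
tool_pos: [0.4977, 0.0069, 0.0507]	force: [-1.5, -0.9, 4.5]
tool_pos: [0.498, 0.0092, 0.0507]	force: [-1.7, -1.1, 3.3]
tool_pos: [0.4982, 0.0111, 0.0507]	force: [-1.5, -0.7, 4.6]
```

```bash
python3 -m pendant '[[[0.5,0,0,0,0],[0.5,0,0,0,0],[0.5,0,0,0,0],[0.5,0,0,0,0],[0.5,0,0,-2.5,0],[0.5,0,0,-3,0],[0.5,0,0,0,0],[0.5,0,0,0,0]]]'
python3 -m pendant '[[[0.5,4,0,0,0],[0.5,4,0,0,0],[0.5,4,0,0,0],[0,4,0,0,0],[0,0,0,0,0],[0,0,0,0,0],[0,0,0,0,0],[0,0,0,0,0]]]'
python3 - <<'E'
from h import *
c=robot.read_camera('top')
cv2.imwrite('pics/b1.png',cv2.resize(c['img'][140:240,230:390],None,fx=5,fy=5,interpolation=cv2.INTER_CUBIC))
for b in blobs(c,285,160,330,210,60,6): print(b, ray(c,*b[1],.064).round(4))
c=robot.read_camera('side')
cv2.imwrite('pics/b1s.png',cv2.resize(c['img'][160:240,260:380],None,fx=6,fy=6,interpolation=cv2.INTER_CUBIC))
E
```

```text
t: 18.7
tool_pos: [0.4988, 0.011, 0.1062]
orientation: [0.178, 3.135, -0.0]
force: [-1.0, -0.3, -0.4]
opening: 0.0467
gripper_force: 0.0
t: 19.5
tool_pos: [0.3396, 0.0291, 0.1053]
orientation: [-0.179, -3.135, 0.0]
force: [0.9, 0.7, 0.0]
opening: 0.0108
gripper_force: 0.0
([22, 11, 5, 5, 21], array([308.80952381, 173.14285714])) [ 0.5772 -0.      0.064 ]
([0, 26, 4, 2, 7], array([286.28571429, 186.57142857])) [0.5414 0.0747 0.064 ]
([21, 34, 6, 9, 45], array([308.28888889, 198.11111111])) [0.4975 0.0099 0.064 ]
```

View pics/b1.png

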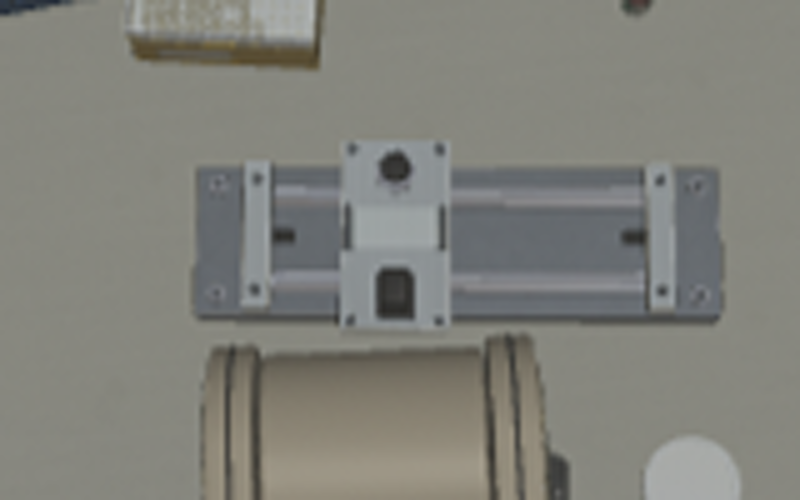

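View pics/b1s.png

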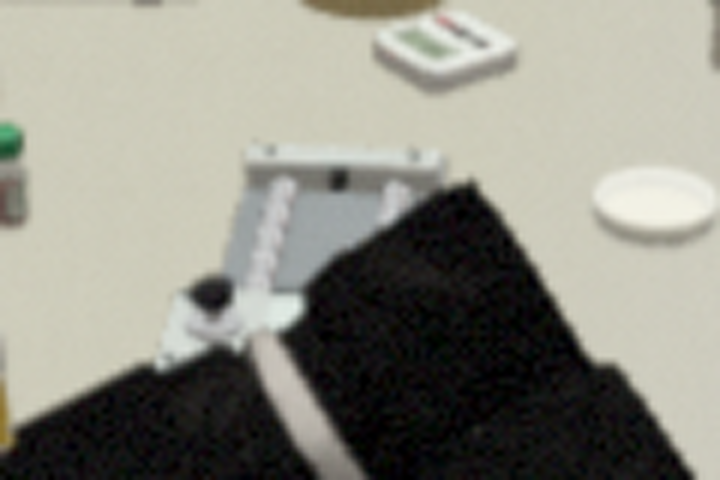

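The pictures show the cap at about (308.8,173), world (0.577, 0.000), matching the felt position plus 80 mm. I'll go above it.

```bash
python3 -m pendant '[[[0,-4,0,0,0],[0,-4,0,0,0],[0,-4,0,0,0],[0,-4,0,0,0],[0,-4,0,0,0],[0,-3.9,-0.14,0,0],[0,0,0,0,0],[0,0,0,0,0]]]'
python3 -m pendant '[[[0,0,0,2,0],[0,0,0,1.3,0],[0,0,0,0,0],[0,0,0,0,0]]]'
python3 - <<'E'
from h import *
c=robot.read_camera('side')
cv2.imwrite('pics/b2s.png',cv2.resize(c['img'][150:240,240:360],None,fx=6,fy=6,interpolation=cv2.INTER_CUBIC))
E
```

```text
t: 20.4
tool_pos: [0.5763, 0.0006, 0.1036]
orientation: [-0.179, -3.133, -0.0]
force: [-0.7, 0.2, 0.1]
opening: 0.0006
gripper_force: 0.0
t: 20.8
tool_pos: [0.5758, 0.0008, 0.0727]
orientation: [-0.178, -3.136, 0.0]
force: [0.9, 0.3, 0.8]
opening: 0.0004
gripper_force: 0.0
```

View pics/b2s.png

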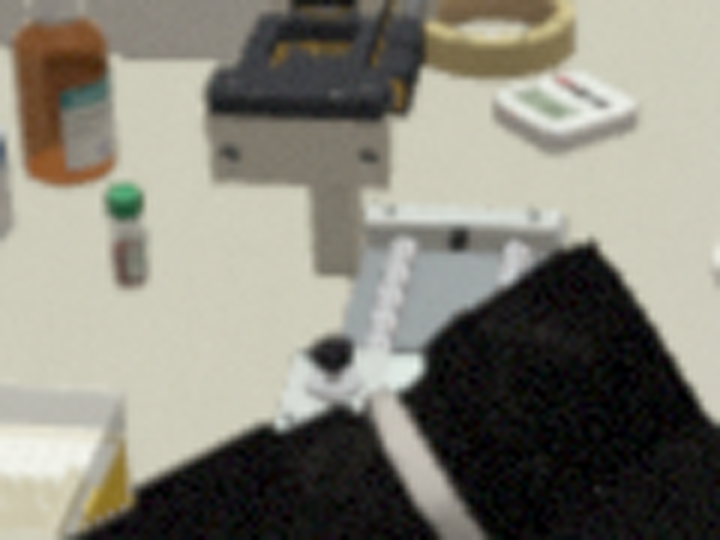

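The fingertip appears at about (338,275) in the crop and the cap at (332,355). I'll check that gap by projecting both points.

```bash
python3 - <<'E'
from h import *
for n in('side','top'):
    c=robot.read_camera(n)
    def pr(p):
        q=np.linalg.inv(c['pose'])@np.r_[p,1]; return (c['K'][0,0]*q[0]/-q[2]+c['K'][0,2], c['K'][1,1]*-q[1]/-q[2]+c['K'][1,2])
    s=robot.read_state()['tool_pos']
    for p in (s,s+[0,.0175,0],s+[0,.0175,.02],[.577,.0005,.064],[.577,.0005,.054]): print(n,np.round(p,3),np.round(pr(p),1), 'crop',np.round((np.array(pr(p))-[240,150])*6))
E
```

```text
side [0.577 0.001 0.074] [296.3 203.6] crop [338. 322.]
side [0.577 0.018 0.074] [296.1 207. ] crop [337. 342.]
side [0.577 0.018 0.094] [295.9 200.3] crop [335. 302.]
side [0.577 0.    0.064] [296.4 206.8] crop [338. 341.]
side [0.577 0.    0.054] [296.5 210.1] crop [339. 360.]
top [0.577 0.001 0.074] [308.6 172.4] crop [411. 134.]
top [0.577 0.018 0.074] [303. 173.] crop [378. 138.]
top [0.577 0.018 0.094] [302.8 171.3] crop [377. 128.]
top [0.577 0.    0.064] [308.7 173.2] crop [412. 139.]
top [0.577 0.    0.054] [308.7 174. ] crop [412. 144.]
```

The tip is drawn about 23 mm higher than the state says, which matches the height before the last descent. I'll take a fresh picture and measure the tip in it.

```bash
python3 - <<'E'
from h import *
c=robot.read_camera('side')
a=c['img'][150:240,240:360]; print(robot.read_state()['tool_pos'])
t=robot.read_camera('top')['img'][150:215,260:370]
a=cv2.resize(a,None,fx=4,fy=4,interpolation=cv2.INTER_CUBIC); t=cv2.resize(t,(320,360*65*320//(110*360)),interpolation=cv2.INTER_CUBIC)
o=np.zeros((360,800,3),np.uint8); o[:,:480]=a; o[:t.shape[0],480:]=t
cv2.imwrite('pics/b3.png',o)
E
```

```text
[0.5771439  0.00064404 0.0738186 ]
```

View pics/b3.png

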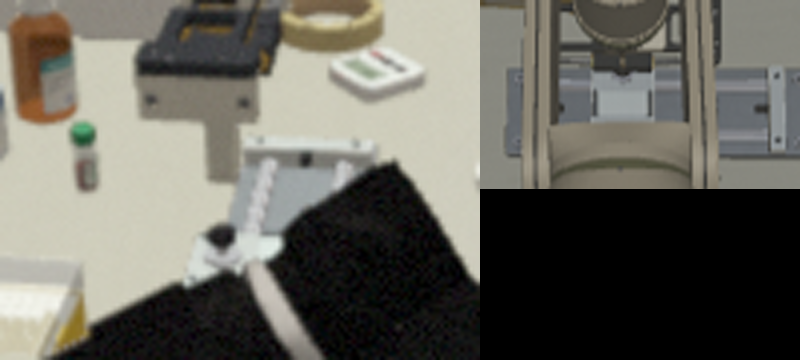

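The finger's visible end is still at about (295,195), while the TCP projects to (296,204). I'll compare this view with the earlier gripper-free picture to see whether a fingertip is blending into the background.

```bash
python3 - <<'E'
import cv2,numpy as np
a=cv2.resize(cv2.imread('pics/b1s.png'),(120,80),interpolation=cv2.INTER_AREA)  # rows160,cols260
b=cv2.resize(cv2.imread('pics/b2s.png'),(120,90),interpolation=cv2.INTER_AREA)  # rows150,cols240
A=a[20:55,25:45].astype(int);B=b[30:65,45:65].astype(int) # rows180-215 cols285-305
for i,r in enumerate(np.abs(A-B).max(2)): print(180+i,*['%3d'%v for v in r])
E
```

```text
180  55  56  56  62  66  69  75  83  83  84  83  87  83  83  78  76  71  72  77  60
181  12  14  15  15  17  23  48  77  81  84  88  89  88  81  71  50  37  40  44  37
182   1   1   1   0   1   8  37  73  85  88  87  87  86  79  67  32  11  10  11   9
183   1   1   0   2   1   3  30  69  86  85  84  86  87  79  68  31   6   1   1   1
184   2   1   1   1   2   4  28  67  82  84  86  86  86  77  68  36   6   2   2   2
185   1   1   1   1   2   2  29  67  84  84  84  87  86  80  68  39   5   3   1   2
186   3   2   1   1   0   3  28  67  84  84  86  86  85  82  72  39   7   3   2   1
187   2   2   1   1   3   4  27  65  85  84  83  84  82  84  74  43  12   1   1   1
188   1   2   3   1   2   0  19  61  84  86  86  84  84  82  72  46  15   5   3   1
189   3   2   1   1   2   3  17  57  84  85  83  84  84  82  73  45  16   1   1   2
190   2   3   1   1   3   1  18  57  82  87  85  83  83  83  74  43  15   1   2   2
191   2   1   2   1   3   1  16  57  80  81  83  85  84  83  70  37   8   1   3   1
192   2   2   3   1   2   0   9  53  82  83  85  85  86  84  70  38   9   1   2   4
193   1 
[... 1139 characters left out ...]
   1   3   3   1   2   1   1
207   4   1   1   1   1   2   1   2   2   5   1   3   2   3   1   3   1   2   1   3
208   3   2   1   3   0   3   2   4   6   5   4   2   3   2   1   3   2   2   3   2
209   1   2   0   2   1   1   1   4   4   4   5   3   3   3   2   1   2   1   2   0
210   2   1   0   1   2   1   2   2   3   6   7  10   3   2   2   2   1   1   2   0
211   0   0   3   2   1   1   1   1   4   1   4   2   2   2   1   1   2   3   1   1
212   2   2   4   3   0   1   1   2   1   1   1   5   2   2   0   2   2   0   1   3
213   1   1   1   1   3   1   2   1   1   1   2   1   3   1   1   1   0   1   1   1
214   1   1   1   1   1   1   1   0   1   1   1   1   2   0   2   1   1   2   1   1
```

The offset is the same in every picture, so I think the drawn finger simply ends short of the TCP. The force reading decides it: I'll go down in small steps and watch the force.

```bash
(
python3 -m pendant '[[[0,0,0,0.3,0],[0,0,0,0.3,0],[0,0,0,0,0]]]'
python3 -m pendant '[[[0,0,0,0.1,0],[0,0,0,0,0]]]'
python3 -m pendant '[[[0,0,0,0.1,0]]]'
python3 -m pendant '[[[0,0,0,0.1,0]]]'
python3 -m pendant '[[[0,0,0,0.1,0]]]'
python3 -m pendant '[[[0,0,0,0.1,0]]]'
) | grep -E 'tool_pos|force: \[' | paste - -
```

```text
tool_pos: [0.576, 0.0007, 0.0659]	force: [-0.6, 0.2, -0.3]
tool_pos: [0.5764, 0.0007, 0.0654]	force: [0.7, -0.2, 0.0]
tool_pos: [0.5766, 0.0007, 0.0647]	force: [0.4, 0.3, -0.9]
tool_pos: [0.5766, 0.0007, 0.0637]	force: [0.3, -0.0, 0.5]
tool_pos: [0.5765, 0.0007, 0.0626]	force: [0.3, 0.5, 0.6]
tool_pos: [0.5765, 0.0007, 0.0616]	force: [-0.1, 1.1, 0.4]
```

```bash
(
python3 -m pendant '[[[0,0,0,0.1,0]]]'
python3 -m pendant '[[[0,0,0,0.1,0]]]'
python3 -m pendant '[[[0,0,0,0.1,0]]]'
python3 -m pendant '[[[0,0,0,0.1,0],[0,0,0,0,0]]]'
) | grep -E 'tool_pos|force: \[' | paste - -
```

```text
tool_pos: [0.5765, 0.0007, 0.0605]	force: [-0.3, -0.0, -0.3]
tool_pos: [0.5765, 0.0007, 0.0595]	force: [0.2, 0.2, 0.0]
tool_pos: [0.5765, 0.0007, 0.0585]	force: [-0.3, 0.8, -0.1]
tool_pos: [0.5764, 0.0007, 0.0574]	force: [-0.5, 0.2, -0.7]
```

```bash
python3 - <<'E'
from h import *
c=robot.read_camera('side');t=robot.read_camera('top')
print(robot.read_state()['tool_pos'])
cv2.imwrite('pics/c1.png',np.hstack([cv2.resize(c['img'][175:225,270:320],(400,400),interpolation=cv2.INTER_CUBIC),cv2.resize(t['img'][150:200,285:335],(400,400),interpolation=cv2.INTER_CUBIC)]))
E
```

```text
[0.57650773 0.00066995 0.05762663]
```

View pics/c1.png

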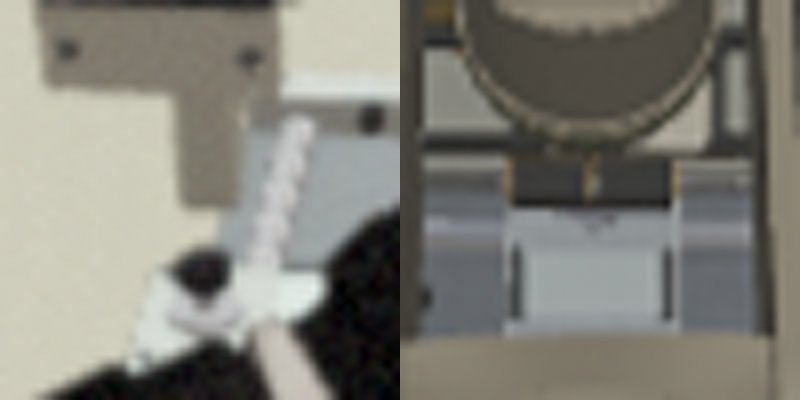

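The picture shows the finger end at about (296,201) and the cap top at about (295,207), so the tip is still some 15–20 mm above the cap. The real finger ends must be about 2 cm above the reported TCP. I'll keep going down by feel.

```bash
(
python3 -m pendant '[[[0,0,0,0.15,0]]]'
python3 -m pendant '[[[0,0,0,0.15,0]]]'
python3 -m pendant '[[[0,0,0,0.15,0]]]'
python3 -m pendant '[[[0,0,0,0.15,0]]]'
python3 -m pendant '[[[0,0,0,0.15,0]]]'
python3 -m pendant '[[[0,0,0,0.15,0],[0,0,0,0,0]]]'
) | grep -E 'tool_pos|force: \[' | paste - -
```

```text
tool_pos: [0.5768, 0.0007, 0.0564]	force: [0.6, -0.5, 0.4]
tool_pos: [0.5766, 0.0007, 0.0546]	force: [0.3, 0.1, 0.3]
tool_pos: [0.5765, 0.0007, 0.053]	force: [-0.4, -0.3, 0.1]
tool_pos: [0.5764, 0.0007, 0.0514]	force: [-0.3, -0.2, 0.1]
tool_pos: [0.5765, 0.0007, 0.05]	force: [1.0, 0.4, 0.5]
tool_pos: [0.5763, 0.0007, 0.0483]	force: [-0.0, -0.5, -0.3]
```

```bash
(
python3 -m pendant '[[[0,0,0,0.1,0]]]'
python3 -m pendant '[[[0,0,0,0.1,0]]]'
python3 -m pendant '[[[0,0,0,0.1,0]]]'
python3 -m pendant '[[[0,0,0,0.1,0]]]'
python3 -m pendant '[[[0,0,0,0.1,0],[0,0,0,0,0]]]'
) | grep -E 'tool_pos|force: \[' | paste - -
```

```text
tool_pos: [0.5766, 0.0007, 0.0477]	force: [0.6, -1.2, -0.3]
tool_pos: [0.5766, 0.0007, 0.0466]	force: [0.3, 0.8, -0.6]
tool_pos: [0.5765, 0.0006, 0.0456]	force: [0.1, -0.0, -0.9]
tool_pos: [0.5765, 0.0007, 0.0446]	force: [-0.0, -0.9, 0.0]
tool_pos: [0.5764, 0.0007, 0.0434]	force: [0.4, -0.2, 0.1]
```

```bash
python3 - <<'E'
from h import *
c=robot.read_camera('side')
cv2.imwrite('pics/c2.png',cv2.resize(c['img'][180:220,275:315],(480,480),interpolation=cv2.INTER_CUBIC))
E
(python3 -m pendant '[[[0,0,0,0.1,0]]]'
python3 -m pendant '[[[0,0,0,0.1,0]]]'
python3 -m pendant '[[[0,0,0,0.1,0],[0,0,0,0,0]]]'
) | grep -E 'tool_pos|force: \[' | paste - -
```

```text
tool_pos: [0.5766, 0.0007, 0.0428]	force: [0.1, 0.9, 1.0]
tool_pos: [0.5766, 0.0007, 0.0417]	force: [-0.3, -0.2, -0.3]
tool_pos: [0.5764, 0.0007, 0.0404]	force: [-1.6, 0.1, 0.5]
```

View pics/c2.png

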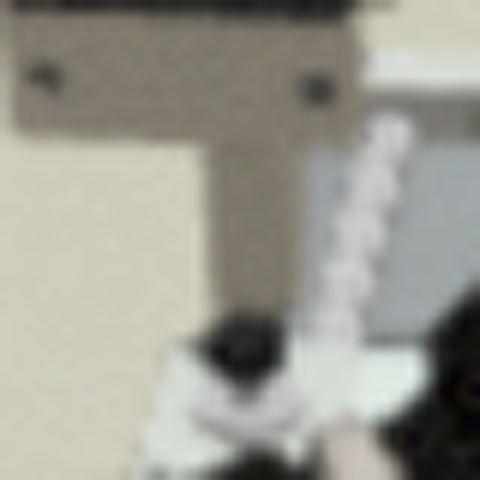

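The picture shows the finger end level with the back edge of the cap, at about row 206. I'll continue by feel.

```bash
(
python3 -m pendant '[[[0,0,0,0.1,0]]]'
python3 -m pendant '[[[0,0,0,0.1,0]]]'
python3 -m pendant '[[[0,0,0,0.1,0]]]'
python3 -m pendant '[[[0,0,0,0.1,0],[0,0,0,0,0]]]'
) | grep -E 'tool_pos|force: \[' | paste - -
```

```text
tool_pos: [0.5766, 0.0007, 0.0397]	force: [-0.7, 0.2, -0.6]
tool_pos: [0.5766, 0.0007, 0.0386]	force: [0.3, -0.0, 0.2]
tool_pos: [0.5765, 0.0007, 0.0375]	force: [0.3, 0.6, -0.2]
tool_pos: [0.5765, 0.0007, 0.0367]	force: [-0.3, -0.9, 0.2]
```

```bash
(
python3 -m pendant '[[[0,0,0,0.1,0]]]'
python3 -m pendant '[[[0,0,0,0.1,0]]]'
python3 -m pendant '[[[0,0,0,0.1,0]]]'
) | grep -E 'tool_pos|force: \[' | paste - -
python3 - <<'E'
from h import *
c=robot.read_camera('side'); g=c['img'].max(2)
for v in range(198,218): print(v,*g[v,288:304])
E
```

```text
tool_pos: [0.5766, 0.0007, 0.0359]	force: [-0.8, 0.2, 2.4]
tool_pos: [0.5766, 0.0007, 0.0348]	force: [-1.8, -1.2, 2.6]
tool_pos: [0.5766, 0.0007, 0.0337]	force: [-1.0, -0.2, 3.2]
198 207 205 206 191 147 125 123 124 127 125 129 134 148 160 167 194
199 208 208 206 190 148 127 125 126 125 126 126 134 146 161 162 187
200 207 206 207 189 144 126 123 125 125 121 126 135 148 160 165 187
201 207 206 207 198 152 128 127 126 123 123 127 133 146 164 178 193
202 208 207 208 203 157 129 126 127 125 125 121 135 147 169 196 205
203 205 208 208 203 156 127 126 124 126 123 126 136 148 161 187 201
204 207 207 208 204 157 128 125 125 126 125 125 134 145 164 189 200
205 206 206 208 203 151 123 123 124 125 126 126 137 148 175 193 198
206 206 208 207 202 161 128 127 122 124 125 125 139 155 185 203 203
207 206 205 204 190 156 128 123 121 124 123 121 136 157 185 201 196
208 203 190 167 141 114 110 110 112 112 112 113 142 183 203 209 208
209 193 205 182 128 76 72 73 74 73 77 99 177 207 216 218 215
210 199 213 208 159 82 37 41 42 47 49 97 198 217 218 220 220
211 206 217 215 185 114 44 26 27 33 51 116 201 217 218 218 219
212 212 219 217 200 164 115 64 48 68 121 172 199 214 218 219 220
213 217 219 213 200 190 177 143 128 146 176 191 195 203 215 217 218
214 216 219 206 184 189 191 182 181 185 193 190 181 194 212 214 199
215 220 220 213 178 163 164 172 176 178 175 162 174 199 185 184 181
216 220 221 219 208 191 162 148 148 153 161 177 199 176 149 176 188
217 220 219 221 220 211 199 155 105 92 105 142 199 156 121 172 192
```

Contact came at a reported z of about 0.036. The cap is moving down at about 3 N and is already past 1.5 mm, so the pin is in the notch.

```bash
(
python3 -m pendant '[[[0,0,0,0.1,0]]]'
python3 -m pendant '[[[0,0,0,0.1,0]]]'
python3 -m pendant '[[[0,0,0,0.1,0]]]'
python3 -m pendant '[[[0,0,0,0.1,0]]]'
python3 -m pendant '[[[0,0,0,0.1,0]]]'
python3 -m pendant '[[[0,0,0,0.1,0]]]'
) | grep -E 'tool_pos|force: \[' | paste - -
```

```text
tool_pos: [0.5766, 0.0007, 0.0327]	force: [-0.8, 0.9, 2.2]
tool_pos: [0.5766, 0.0007, 0.0317]	force: [-0.5, -0.3, 2.9]
tool_pos: [0.5766, 0.0007, 0.0306]	force: [-1.3, -0.1, 3.8]
tool_pos: [0.5766, 0.0007, 0.0296]	force: [-0.6, -0.4, 3.1]
tool_pos: [0.5766, 0.0007, 0.0286]	force: [-0.2, 0.9, 1.9]
tool_pos: [0.5766, 0.0007, 0.0276]	force: [-1.1, 0.2, 3.4]
```

```bash
(
python3 -m pendant '[[[0,0,0,0.07,0]]]'
python3 -m pendant '[[[0,0,0,0.07,0]]]'
python3 -m pendant '[[[0,0,0,0.05,0]]]'
) | grep -E 'tool_pos|force: \[' | paste - -
```

```text
tool_pos: [0.5766, 0.0007, 0.027]	force: [-0.9, 0.6, 5.4]
tool_pos: [0.5768, 0.0007, 0.0267]	force: [-2.5, 0.4, 8.5]
tool_pos: [0.5769, 0.0006, 0.0265]	force: [-2.3, 0.9, 10.6]
```

The button has bottomed out: about 9.5–10 mm of travel and the force rises sharply. I'll lift off and check.

```bash
python3 -m pendant '[[[0,0,0,0,0],[0,0,0,-2,0],[0,0,0,-4,0],[0,0,0,-4,0],[0,0,0,0,0],[0,4,0,0,0],[0,4,0,0,0],[0,4,0,0,0]]]'
python3 -m pendant '[[[0,4,0,0,0],[0,4,0,0,0],[0,4,0,0,0],[0,0,0,0,0],[0,0,0,0,0],[0,0,0,0,0]]]'
python3 - <<'E'
from h import *
c=robot.read_camera('top')
for b in blobs(c,300,160,330,210,60,6): print('top',b, ray(c,*b[1],.054).round(4))
c=robot.read_camera('side')
for b in blobs(c,285,195,305,216,80,6): print('side',b)
# before pressing, same mask, from saved view
b1=cv2.resize(cv2.imread('pics/b1s.png'),(120,80),interpolation=cv2.INTER_AREA)
f=np.full_like(c['img'],255); f[160:240,260:380]=b1
for b in blobs({'img':f},285,195,305,216,80,6): print('before',b)
E
```

```text
t: 26.85
tool_pos: [0.4554, 0.0145, 0.1243]
orientation: [-0.179, -3.134, -0.0]
force: [0.2, 0.5, 0.4]
opening: 0.0
gripper_force: 0.0
t: 27.45
tool_pos: [0.3387, 0.0278, 0.1257]
orientation: [0.179, 3.136, -0.0]
force: [0.2, -0.4, -0.4]
opening: 0.0008
gripper_force: 0.0
top ([7, 12, 5, 5, 21], array([308.85714286, 173.80952381])) [ 5.776e-01 -1.000e-04  5.400e-02]
top ([6, 34, 6, 9, 44], array([308.29545455, 198.11363636])) [0.4994 0.0098 0.054 ]
side ([8, 15, 6, 5, 22], array([295.13636364, 212.        ]))
before ([7, 12, 6, 5, 25], array([294.76, 208.8 ]))
```

The cap dropped 3.2 px in the side view, against 3.3 px expected for 10 mm, and the carriage has not moved. I'm handing the job in.

```bash
python3 -c "
from plant import robot
print(robot.close_job())"
```

```text
the job is handed in; nothing more can be done
None
```

I stroked the carriage to the left stop and then the right, felt it catch about 38 mm left of the middle, brought it back there and pressed the lock button fully down; the job is handed in at about 27 s, with no verdict returned.

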